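# Snap the drip grate into the bar's drip tray

## Robot

A 6-joint arm with a two-finger parallel gripper is mounted at the origin on the work surface. World frame = base frame: x ahead of the robot, y to its left, z up, the work surface at z = 0. Lengths are in m, angles in degrees, forces in N, time in s.
With the tool pointing down it reaches from about 0.25 to 0.725 m from the base axis. Payload 9.7 kg.
Tool frame: the origin (TCP) lies midway between the tips of the shut fingers; the grasp point (between the pads) lies bot.hold_point_z behind it (bot.hold_point_z is the distance from the TCP to the grasp point, in m); z points along the fingers, y is the line along which they close (so a half turn about z gives the same grasp; the last joint's range is limited). The gripper opens to 85 mm and grips with 20 to 120 N. Pads are 22 mm wide; open, the fingers measure 114 mm over their backs; the gripper's body (76 mm by 85 mm) begins 54 mm behind the grasp point. The pads swing forward as they close: fully open they stand 13 mm farther back than shut.
Start: joints at [-76.318, 4.979, 10.078, 95.1, 0, 90], TCP at [0.13, -0.534, 0.231] pointing down, gripper open.
Joint ranges: [-179.16, 179.16], [-48.56, 103.87], [-65.8, 70.77], [-126.05, 130.52], [-82.76, 87.17], [-180, 180]. Speed limits (degrees/s): [127.2, 127.2, 147.25, 180, 180, 180].

## Interface

Orientations are given as [roll, pitch, yaw] about the fixed x, y, z axes, in that order (R = Rz(yaw) Ry(pitch) Rx(roll)).
In Python, from workcell import bot, camera, camera_model, ticket gives the robot as it stands.
- The arm moves only by the tool send_rows, never from a script. Its argument "targets" is text: rows parted by semicolons, each of 5 numbers parted by spaces: the shift along the tool's x, y, z in mm, then the turn about the tool's z in degrees, then the closure in counts, from 0 (fully open) to 255 (shut). A call has 1 to 20 rows; each row is the pose to reach, as a shift and turn from the pose commanded when the call began, along the tool's axes at that moment; what a row does not reach only later rows make up. A row lasts 1/8 s, in which the tool goes at most 62.5 mm and 10.7 degrees, less where a joint would pass 70% of its speed; a pose out of reach is approached as far as the arm can. A call with a gripper value outside its range is refused whole. The fingers move at their own pace and stop on an object; "newtons" is the grip in N (left out, the last holds). Time passes only in rows, so rows that repeat a pose let the fingers close. It gives the time, the measured TCP pose, the force, the opening and the grip force at its end, in the units of the state.
- bot.get_obs(): the state, without advancing time (a new reading comes with each control period).
- camera(name): name is "scene" or "side" or "wrist"; returns the picture (420x560x3 uint8, blue, green, red); there is no depth.
- camera_model(name): a dict with "K" (3x3 intrinsics, pixels), "pose" (4x4, takes a point from camera to world coordinates); the wrist camera has in their place "T_tool_cam" (4x4, takes a point from camera to tool coordinates, whose origin is the TCP and whose axes are the flange's). Camera axes: x right, y down, z forward; pixel columns grow to the right and rows downward; lengths in m; the calibration is good to about 2 mm. A picture is of the moment at which its call begins: read the wrist's pose just before it. camera_model takes no time and is no camera call.
- ticket.job_done(): hands the job in; it is judged then, once.
The state is a dict: "time": time; "q": joint angles; "qd": joint speeds; "joint_efforts": joint torques, N m; "ee_pos": TCP position; "tcp_rot": TCP orientation; "wrist_force": force on the tool from outside, world axes, zero at the start; "torque": the same for the moment, N m; "opening": finger opening in m; "grasp_force": force on a finger pad.
Only numpy, scipy, OpenCV 4.12 (cv2) and the standard library are available. Lean on these libraries where they do the work, as an engineer would, in place of code of your own. Each camera call takes 0.05 s, during which the arm holds its last target. There are 200 camera calls.

## Task

Fit the steel drip grate back into the black drip tray on the bar: set it gently and level on the tray's two snap hooks, lined up with the tray, then press it straight down until both hooks click over its ends and it lies fully home. Leave it there, let go, and do not knock over or shift the jigger and the stack of coasters that stand between.

Things in the scene. Friction and masses are not known exactly. Their poses are not given: they have to be found in the camera images.
- tray: black plastic drip tray, open on top, fixed to the counter: 130 mm (x) by 220 mm (y) by 30 mm high, walls 5 mm. Origin at the centre of its underside, z up, y along its long side; same after a half turn. Ledges along the long sides carry the grate with its underside 22 mm above the counter. A grey sprung hook stands inside each end wall
- hook_a_head (a point): inner edge of the catch of the hook at the tray's +y end, 78 mm from the tray's centre, 31.5 mm above the counter (hook upright). The hook is smooth plastic, 40 mm wide, and rises to 50 mm above the counter; its head slopes from 88 mm from the centre at the top to 78 mm at the catch; the catch's flat underside is 29.5 mm up
- hook_b_head (a point): the same for the hook at the tray's -y end
- grate: loose steel grate of parallel slats, 0.2 to 0.35 kg, 112 mm (x) by 168 mm (y) by 6 mm thick, starting flat on the counter. Origin at the centre of its underside, z up, y along its long side; either way round fits. Play in the tray: 4 mm each way in x, 2.5 mm in y. Resting on the hooks unpressed, its underside is about 40 mm above the counter; home it is 22 mm
- bar_top (a point): middle of the top of the grate's lifting bar, 38 mm above the grate's underside (60 mm above the counter when home). The bar runs along the grate's y over its middle: 16 mm wide (x), 70 mm long (y), from 24 to 38 mm above the underside, on two posts. Pressing straight down on it works both hooks: about 10 to 15 N
- seat (a point): the point where the grate's origin is when home: on the tray's axis, 22 mm above its underside
- hook_a (a joint): outward bend of the hook at the tray's +y end, rad: 0 upright, about 0.2 as the grate passes, back under 0.1 when it has clicked (it may lean a little on the grate)
- hook_b (a joint): the same for the hook at the tray's -y end
- jigger: steel jigger standing between tray and grate, 46 mm across, 95 mm high; bystander; origin at its foot
- coasters: stack of round cork coasters, 90 mm across, 24 mm high; bystander; origin at its foot
Things that resemble listed ones, but are neither listed nor needed, are in the scene too. Of the things shaped like the grate, the steel one is meant.

How it is judged:
By the outcome, as a careful person would: the job done as asked, in the order asked, and still so for the second after the job is handed in, with the robot touching nothing.
It also fails if it takes over 54 s, if anything falls off the work surface, if the arm or the gripper's body presses on something with over 40 N, if the wrist force passes 120 N, or if a joint passes its speed limit or range.

## Working session

There is one attempt and no reset: what is moved stays moved. The work goes in short steps, Python scripts to look and compute and a tool call to move; the robot and the scene stay as the last step left them, time stands still between calls to the robot, and variables do not carry over. Pictures are saved under pics/ and viewed, at most 10 in all, crops included, and the job is handed in when it is done.

Besides the shell and the picture viewer there is one more tool, called after "Call:" as a command line: name --argument value ..., lists and objects as JSON in quotes. send_rows: Moves the arm, as the interface text tells. Its arguments: {"type":"object","properties":{"targets":{"type":"string"},"newtons":{"type":"number"}},"required":["targets"]}

```bash
mkdir -p pics; ls
python3 - <<'E'
from workcell import bot, camera, camera_model
import cv2, numpy as np
o=bot.get_obs(); print(o, bot.hold_point_z)
a=camera("scene"); b=camera("side")
cv2.imwrite("pics/scene0.png",a); cv2.imwrite("pics/side0.png",b)
for n in("scene","side","wrist"): print(n,camera_model(n))
E
```

```text
pics
{'time': 0.0, 'q': array([-7.63148358e+01,  5.01315812e+00,  1.00362426e+01,  9.50998802e+01,
        7.43635375e-04,  9.00009206e+01]), 'qd': array([-0.04111142, -0.04061568, -0.00838086,  0.0159571 , -0.07317534,
        0.02535321]), 'joint_efforts': array([-1.56216105e-03, -5.20387781e+01,  4.64800465e+01,  1.62114197e-02,
        2.53583727e-05, -4.87468071e-06]), 'ee_pos': array([ 0.13007453, -0.53417262,  0.23057934]), 'tcp_rot': array([-1.79923204e+02, -7.42400779e-04,  1.36842426e+01]), 'wrist_force': array([0.85634005, 1.0410298 , 0.29385904]), 'torque': array([0.01267453, 0.02861285, 0.04986558]), 'grasp_force': 0.0, 'opening': 0.08535157997049289} 0.0187
scene {'K': array([[465.16293658,   0.        , 271.49862529],
       [  0.        , 465.16293658, 210.78533472],
       [  0.        ,   0.        ,   1.        ]]), 'pose': array([[ 0.43589453,  0.52560446, -0.73057232,  1.21483468],
       [ 0.89990233, -0.24271754,  0.36230373, -0.39380035],
       [ 0.01310574, -0.81536994, -0.57879193,  0.68053927],
       [ 0.        ,  0.        ,  0.        ,  1.        ]])}
[... 243 characters left out ...]
[-0.69815525,  0.39534791, -0.59689134,  0.60143022],
       [-0.02024563, -0.84427802, -0.53552287,  0.57349039],
       [ 0.        ,  0.        ,  0.        ,  1.        ]])}
wrist {'K': array([[374.49540926,   0.        , 277.22022975],
       [  0.        , 374.49540926, 216.47444005],
       [  0.        ,   0.        ,   1.        ]]), 'T_tool_cam': array([[-2.69174213e-04, -9.51073397e-01, -3.08964917e-01,
         7.88036566e-02],
       [ 9.99999261e-01,  1.10320225e-04, -1.21080623e-03,
         2.15198669e-04],
       [ 1.18565067e-03, -3.08965015e-01,  9.51072665e-01,
        -1.42908081e-01],
       [ 0.00000000e+00,  0.00000000e+00,  0.00000000e+00,
         1.00000000e+00]])}
```

View pics/scene0.png

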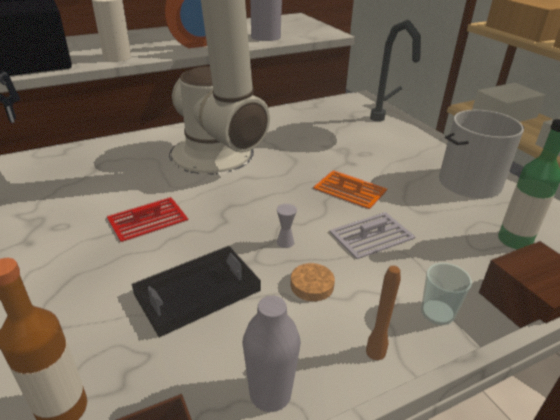

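View pics/side0.png

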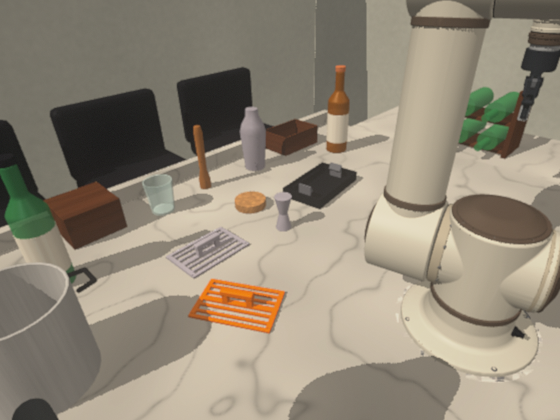

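Scene picture: three grate-shaped things: red at (147,217), orange at (350,188), grey steel at (372,234). The grey metallic one fits "steel". The tray is at (197,288), the jigger at (286,226) and the coasters at (313,282). I'll confirm the grate in a crop and get coarse positions.

```bash
cat > h.py <<'E'
import numpy as np, cv2
from scipy.spatial.transform import Rotation as R
from workcell import bot, camera, camera_model
def cam(name,obs=None):
    m=camera_model(name)
    if name!="wrist": return m["K"],m["pose"]
    T=np.eye(4); T[:3,:3]=R.from_euler("xyz",obs["tcp_rot"],degrees=True).as_matrix(); T[:3,3]=obs["ee_pos"]
    return m["K"],T@m["T_tool_cam"]
def ray(K,P,px,z):
    px=np.atleast_2d(np.array(px,float))
    d=(P[:3,:3]@np.linalg.inv(K)@np.c_[px,np.ones(len(px))].T).T
    return P[:3,3]+d*((z-P[2,3])/d[:,2])[:,None]
def proj(K,P,X):
    c=(np.atleast_2d(X)-P[:3,3])@P[:3,:3]; u=c@K.T; return u[:,:2]/u[:,2:]
E
python3 - <<'E'
from h import *
a=cv2.imread("pics/scene0.png")
K,P=cam("scene"); 
f=lambda n,px,z:print(n,ray(K,P,px,z).round(3)[:,:2].tolist())
f("grate",[(331,235),(389,216),(414,236),(355,255)],.006)
f("tray",[(134,290),(234,250),(260,286),(166,327)],.03)
f("jig",[(286,243)],0); f("coast",[(313,278)],.024)
cv2.imwrite("pics/crop1.png",cv2.resize(a[160:340,110:430],None,fx=2.4,fy=2.4,interpolation=cv2.INTER_CUBIC))
E
```

```text
grate [[0.51, 0.112], [0.506, 0.283], [0.595, 0.287], [0.593, 0.123]]
tray [[0.521, -0.344], [0.491, -0.124], [0.614, -0.119], [0.637, -0.313]]
jig [[0.485, 0.007]]
coast [[0.634, -0.009]]
```

View pics/crop1.png

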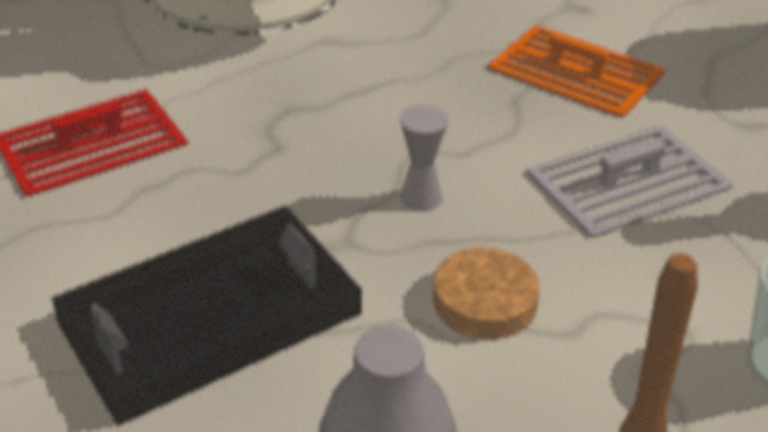

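The crop confirms the plain steel grate at scene pixel (372,234), with its bar upright. The red and orange ones are lookalikes. I'll go above the tray first for a wrist look, then on to the grate.

Call:
send_rows --targets "45 -20 0 -7 0; 90 -40 0 -14 0; 135 -60 -5 -21 0; 180 -80 -10 -28 0; 225 -105 -10 -36 0; 270 -125 -15 -44 0; 315 -145 -15 -52 0; 360 -165 -20 -59 0; 405 -185 -20 -66 0; 445 -205 -20 -73 0; 480 -220 -20 -79 0; 505 -231 -20 -83 0; 505 -231 -20 -83 0; 505 -231 -20 -83 0; 505 -231 -20 -83 0" --newtons 40

```text
time: 1.98
ee_pos: [0.5655, -0.1911, 0.2515]
tcp_rot: [180.0, 0.0, 96.6]
wrist_force: [-0.2, -0.3, 0.4]
opening: 0.0852
grasp_force: 0.0
```

Run:
```python
from h import *
o=bot.get_obs(); a=camera("wrist"); cv2.imwrite("pics/w1.png",a); np.savez("w1.npz",**{k:o[k] for k in("ee_pos","tcp_rot")})
print(o["time"],o["ee_pos"],o["tcp_rot"],o["q"].round(1))
K,P=cam("wrist",o)
m=(a.max(2)<55).astype(np.uint8)
m=cv2.morphologyEx(m,cv2.MORPH_OPEN,np.ones((5,5)))
cs,_=cv2.findContours(m,cv2.RETR_EXTERNAL,2)
for c in sorted(cs,key=cv2.contourArea)[-3:]: print(cv2.contourArea(c),cv2.minAreaRect(c),cv2.approxPolyDP(c,6,True)[:,0].tolist())
```

```text
1.975 [ 0.5655143  -0.19112188  0.25148038] [1.79996584e+02 8.96747872e-03 9.65953378e+01] [-18.7  12.2  20.4  98.2  -0.   64.7]
10495.5 ((85.49998474121094, 371.4999694824219), (170.99996948242188, 94.99998474121094), 0.0) [[161, 334], [149, 324], [133, 330], [129, 362], [97, 339], [96, 349], [86, 354], [83, 347], [62, 365], [0, 364], [0, 419], [171, 419], [146, 383]]
13537.5 ((471.0, 353.0), (132.0, 176.0), 90.0) [[389, 288], [386, 332], [408, 383], [383, 419], [559, 419], [559, 356], [533, 354], [512, 367], [490, 363], [487, 324], [464, 310], [453, 329], [439, 323], [449, 343], [429, 354], [427, 337]]
21649.5 ((255.5, 205.0), (202.0, 125.0), 90.0) [[210, 106], [214, 111], [200, 113], [205, 118], [193, 134], [202, 182], [195, 193], [213, 274], [204, 285], [225, 288], [215, 300], [230, 306], [317, 305], [317, 238], [310, 232], [318, 228], [318, 171], [310, 154], [316, 144], [303, 140], [315, 133], [302, 133], [306, 126], [295, 124], [301, 118], [280, 116], [275, 107], [256, 113], [244, 104], [230, 111]]
```

View pics/w1.png

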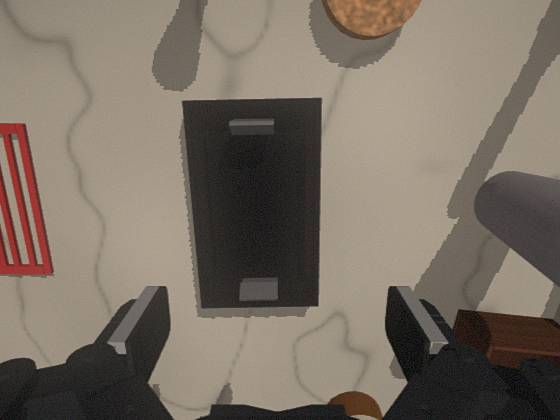

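The wrist view shows the tray with corners at about (183,101), (321,98), (319,306), (201,307) and hook heads at (252,127) and (259,290). Next I'll fit the edges and the hooks.

Run:
```python
from h import *
a=cv2.imread("pics/w1.png"); o=np.load("w1.npz"); K,P=cam("wrist",o)
g=cv2.GaussianBlur(a,(3,3),0).max(2)
print(g[200,175:200],g[200,310:330],g[92:110,270],g[298:316,240])
m=((g<78)*255).astype(np.uint8)[:, :]
L=[];Rr=[];T=[];B=[]
for v in range(125,285,3):
    r=m[v]; L.append((255-np.argmax(r[255::-1]==0)+.5,v)); Rr.append((255+np.argmax(r[255:]==0)-.5,v))
for u in range(210,312,3):
    c=m[:,u]
    if 225<u<285:  # hooks light: start outside
        T.append((u,80+np.argmax(c[80:]>0)-.5)); B.append((u,312-np.argmax(c[312::-1]>0)+.5))
    else: T.append((u,200-np.argmax(c[200::-1]==0)+.5)); B.append((u,200+np.argmax(c[200:]==0)-.5))
def fit(p):
    p=np.array(p,float); vx,vy,x,y=cv2.fitLine(p.astype(np.float32),cv2.DIST_HUBER,0,.01,.01).ravel()
    l=np.cross((x,y,1),(x+vx,y+vy,1)); print("res",np.abs((p-[x,y])@[-vy,vx]).mean()); return l
l,r,t,b=map(fit,(L,Rr,T,B))
X=lambda p,q:(lambda w:w[:2]/w[2])(np.cross(p,q))
c=np.array([X(l,t),X(r,t),X(r,b),X(l,b)]); print(c.round(1))
w=ray(K,P,c,.03)[:,:2]; print(w.round(4)); 
for i in range(4): d=w[(i+1)%4]-w[i]; print(np.hypot(*d).round(4),np.degrees(np.arctan2(d[1],d[0])).round(2))
print("centre",w.mean(0))
cv2.imwrite("pics/tz.png",cv2.resize(a[85:320,170:335],None,fx=2.5,fy=2.5,interpolation=cv2.INTER_CUBIC))
```

```text
[169 169 168 168 169 169 168 168 169 168 156 134 119 116 116 103  78  57
  52  53  53  50  49  51  51] [ 47  47  47  46  46  47  48  49  53  77 121 155 164 164 162 162 163 163
 162 163] [166 166 167 168 169 160 125  77  55  54  55  55  53  52  51  50  49  49] [ 87  81  69  53  46  46  46  46  50  74 106 117 115 115 115 115 115 115]
res 2.595856543634332
res 3.5154158058169096
res 0.25108331992581656
res 0.2401161953146263
[[181.6 100.5]
 [320.7  98.1]
 [317.1 306. ]
 [201.3 307.8]]
[[ 0.468  -0.1274]
 [ 0.5961 -0.1104]
 [ 0.6251 -0.3281]
 [ 0.4978 -0.3452]]
0.1292 7.54
0.2195 -82.41
0.1284 -172.33
0.2198 97.79
centre [ 0.54677446 -0.22777925]
```

View pics/tz.png

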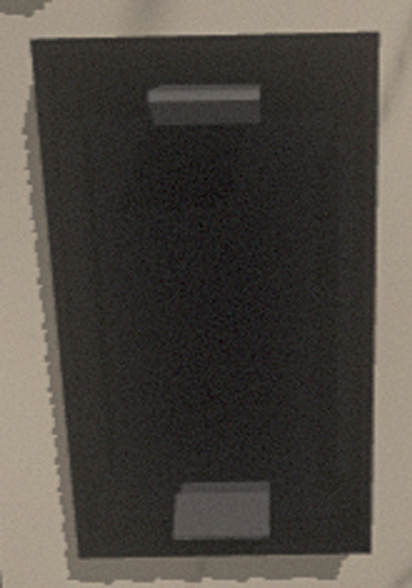

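Tray: centre (0.5468, -0.2278), yaw 7.6°, and the fitted size of 129 × 220 mm matches the description. I'll take the same kind of view over the grate, so the calibration bias cancels.

Call:
send_rows --targets "30 0 0 1 0; 75 5 0 1 0; 120 10 0 2 0; 165 13 0 3 0; 210 17 0 3 0; 255 21 0 4 0; 300 25 0 5 0; 345 28 0 6 0; 385 31 0 6 0; 412 33 0 6.6 0; 425 34 0 6.6 0; 425 34 0 6.6 0; 425 34 0 6.6 0; 425 34 0 6.6 0"

```text
time: 3.78
ee_pos: [0.5506, 0.2346, 0.2515]
tcp_rot: [180.0, 0.0, 90.0]
wrist_force: [0.9, -0.6, -0.2]
opening: 0.0855
grasp_force: 0.0
```

Run:
```python
from h import *
o=bot.get_obs(); a=camera("wrist"); cv2.imwrite("pics/w2.png",a); np.savez("w2.npz",**{k:o[k] for k in("ee_pos","tcp_rot")})
print(o["time"],o["ee_pos"],o["tcp_rot"],o["q"].round(1))
```

```text
3.775 [0.5506381  0.23456372 0.25145729] [1.79988949e+02 4.97204067e-04 9.00118295e+01] [ 23.1  12.4  20.7  98.3  -0.  113.1]
```

View pics/w2.png

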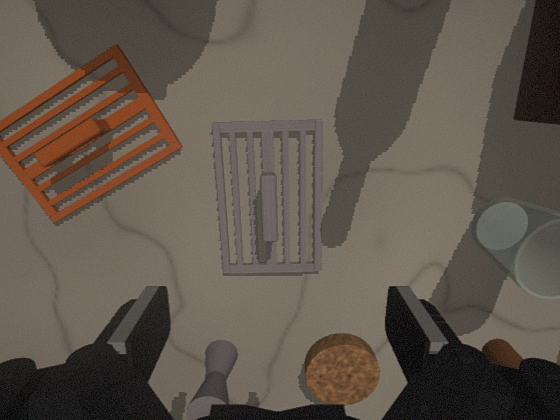

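The wrist view shows the steel grate with corners at (213,123), (321,121), (320,272), (224,275) and the bar at (269,207). The orange lookalike is at (90,130), the jigger at (215,375) and the coasters at (342,368). Next I'll fit its outline.

Run:
```python
from h import *
a=cv2.imread("pics/w2.png"); o=np.load("w2.npz"); K,P=cam("wrist",o)
f=cv2.GaussianBlur(a,(3,3),0).astype(int); d=f[:,:,0]-f[:,:,2]
print(d[200,205:235],d[112:135,240])
m=np.zeros(d.shape,np.uint8); m[110:290,200:335]=(d[110:290,200:335]>-4)
n,lab,st,_=cv2.connectedComponentsWithStats(m); k=1+np.argmax(st[1:,4]); m=(lab==k)
print(st[k])
L=[];Rr=[];T=[];B=[]
for v in range(135,262,2):
    w=np.flatnonzero(m[v]); L.append((w[0]-.5,v)); Rr.append((w[-1]+.5,v))
for u in range(230,315,2):
    w=np.flatnonzero(m[:,u]); T.append((u,w[0]-.5)); B.append((u,w[-1]+.5))
def fit(p):
    p=np.array(p,float); vx,vy,x,y=cv2.fitLine(p.astype(np.float32),cv2.DIST_HUBER,0,.01,.01).ravel()
    print("res",np.abs((p-[x,y])@[-vy,vx]).mean()); return np.cross((x,y,1),(x+vx,y+vy,1))
l,r,t,b=map(fit,(L,Rr,T,B))
X=lambda p,q:(lambda w:w[:2]/w[2])(np.cross(p,q))
c=np.array([X(l,t),X(r,t),X(r,b),X(l,b)]); print(c.round(1))
w=ray(K,P,c,.006)[:,:2]; print(w.round(4))
for i in range(4): e=w[(i+1)%4]-w[i]; print(np.hypot(*e).round(4),np.degrees(np.arctan2(e[1],e[0])).round(2))
print("centre",w.mean(0), "bar ends", ray(K,P,[(268.5,173),(270,241)],.038))
```

```text
[-21 -22 -22 -22 -22 -23 -23 -22 -22 -22 -21 -18 -14 -12 -12 -12 -11 -12
 -12 -12 -15 -20 -22 -22 -21 -22 -22 -19 -14 -12] [-22 -22 -22 -21 -21 -21 -21 -22 -20 -16 -11 -12 -13 -12 -11 -11 -12 -12
 -12 -12 -13 -14 -15]Traceback (most recent call last):
  File "<stdin>", line 6, in <module>
    return _wrapfunc(a, 'argmax', axis=axis, out=out, **kwds)
    return bound(*args, **kwds)
ValueError: attempt to get argmax of an empty sequence
```

```bash
cat > fitg.py <<'E'
from h import *
a=cv2.imread("pics/w2.png"); o=np.load("w2.npz"); K,P=cam("wrist",o)
f=cv2.GaussianBlur(a,(3,3),0).astype(float); q=f[:,:,0]/f[:,:,2]
print(q[200,205:225].round(2),q[200,310:332].round(2),q[112:130,240].round(2),q[262:282,240].round(2))
m=np.zeros(q.shape,np.uint8); m[110:290,200:335]=(q[110:290,200:335]>.885)
n,lab,st,_=cv2.connectedComponentsWithStats(m); k=1+np.argmax(st[1:,4]); m=(lab==k)
print(st[k])
L=[];Rr=[];T=[];B=[]
for v in range(135,262,2):
    w=np.flatnonzero(m[v]); L.append((w[0]-.5,v)); Rr.append((w[-1]+.5,v))
for u in range(230,315,2):
    w=np.flatnonzero(m[:,u]); T.append((u,w[0]-.5)); B.append((u,w[-1]+.5))
def fit(p):
    p=np.array(p,float); vx,vy,x,y=cv2.fitLine(p.astype(np.float32),cv2.DIST_HUBER,0,.01,.01).ravel()
    print("res",np.abs((p-[x,y])@[-vy,vx]).mean()); return np.cross((x,y,1),(x+vx,y+vy,1))
l,r,t,b=map(fit,(L,Rr,T,B))
X=lambda p,q:(lambda w:w[:2]/w[2])(np.cross(p,q))
c=np.array([X(l,t),X(r,t),X(r,b),X(l,b)]); print(c.round(1))
w=ray(K,P,c,.006)[:,:2]; print(w.round(4))
for i in range(4): e=w[(i+1)%4]-w[i]; print(np.hypot(*e).round(4),np.degrees(np.arctan2(e[1],e[0])).round(2))
print("centre",w.mean(0), "bar ends", ray(K,P,[(268.5,173),(270,241)],.038))
E
python3 fitg.py
```

```text
[0.83 0.82 0.82 0.82 0.82 0.81 0.81 0.82 0.82 0.82 0.82 0.83 0.86 0.89
 0.89 0.89 0.9  0.89 0.89 0.88] [0.83 0.83 0.82 0.83 0.87 0.9  0.9  0.9  0.91 0.91 0.89 0.88 0.84 0.83
 0.82 0.83 0.83 0.82 0.82 0.82 0.84 0.82] [0.82 0.82 0.82 0.83 0.83 0.83 0.83 0.82 0.83 0.85 0.9  0.89 0.88 0.89
 0.9  0.9  0.89 0.89] [0.9  0.9  0.9  0.89 0.9  0.89 0.89 0.9  0.89 0.89 0.89 0.86 0.83 0.83
 0.83 0.82 0.82 0.82 0.83 0.83]
[ 213  120  109  153 6910]
res 0.43632645811885595
res 0.32812527428896565
res 0.36074054047731957
res 0.45031097837684597
[[212.5 122.8]
 [320.5 119.9]
 [320.5 270.4]
 [223.7 272.5]]
[[0.4847 0.2873]
 [0.5935 0.2901]
 [0.5994 0.1234]
 [0.4887 0.1207]]
0.1088 1.51
0.1669 -87.97
0.1107 -178.59
0.1667 91.38
centre [0.54158325 0.20536037] bar ends [[0.54163275 0.24235588 0.038     ]
 [0.54265858 0.17202524 0.038     ]]
```

```bash
sed -i 's/>.885/>.86/' fitg.py; python3 fitg.py | tail -9
```

```text
[0.5954 0.2909]
 [0.5992 0.1226]
 [0.4879 0.119 ]]
0.112 1.34
0.1684 -88.72
0.1114 -178.18
0.1693 91.5
centre [0.54147563 0.20520389] bar ends [[0.54163275 0.24235588 0.038     ]
 [0.54265858 0.17202524 0.038     ]]
```

Grate: centre (0.5415, 0.2052), yaw 1.5°, fitted size 112 × 168.5 mm. I'll descend over the bar and grip it.

Call:
send_rows --targets "-15 -5 20 -1 0; -29.4 -9 60 -1.5 0; -29.4 -9 105 -1.5 0; -29.4 -9 145 -1.5 0; -29.4 -9 180 -1.5 0; -29.4 -9 205 -1.5 0; -29.4 -9 222 -1.5 0; -29.4 -9 232 -1.5 0; -29.4 -9 236 -1.5 0; -29.4 -9 236 -1.5 0; -29.4 -9 236 -1.5 120; -29.4 -9 236 -1.5 170; -29.4 -9 236 -1.5 200; -29.4 -9 236 -1.5 240; -29.4 -9 236 -1.5 255; -29.4 -9 236 -1.5 255; -29.4 -9 236 -1.5 255; -29.4 -9 236 -1.5 255" --newtons 60

```text
time: 6.08
ee_pos: [0.5416, 0.2062, 0.0156]
tcp_rot: [180.0, -0.0, 91.6]
wrist_force: [-0.9, 0.3, 5.6]
opening: 0.0147
grasp_force: 59.4
```

Call:
send_rows --targets "0 0 -5 0 255; 0 0 -15 0 255; 0 0 -35 0 255; 0 0 -65 0 255; 0 0 -100 0 255; 0 0 -135 0 255; 0 0 -165 0 255; 0 0 -185 0 255; 0 0 -195 0 255; 0 0 -200 0 255; 0 0 -200 0 255; 0 0 -200 0 255"

```text
time: 7.58
ee_pos: [0.5412, 0.2061, 0.2144]
tcp_rot: [-179.9, 0.0, 91.6]
wrist_force: [0.5, 0.2, -3.7]
opening: 0.015
grasp_force: 58.8
```

Run:
```python
from h import *
o=bot.get_obs(); a=camera("wrist"); cv2.imwrite("pics/w3.png",a); np.savez("w3.npz",**{k:o[k] for k in("ee_pos","tcp_rot")})
print(o["time"],o["ee_pos"],o["tcp_rot"],o["opening"],o["wrist_force"])
K,P=cam("wrist",o); R3=P[:3,:3]
```

```text
7.575 [0.5412374  0.20609178 0.21441304] [-1.79928855e+02  2.28411191e-02  9.15840195e+01] 0.014998324393528004 [ 0.52985566  0.19971372 -3.71413703]
```

View pics/w3.png

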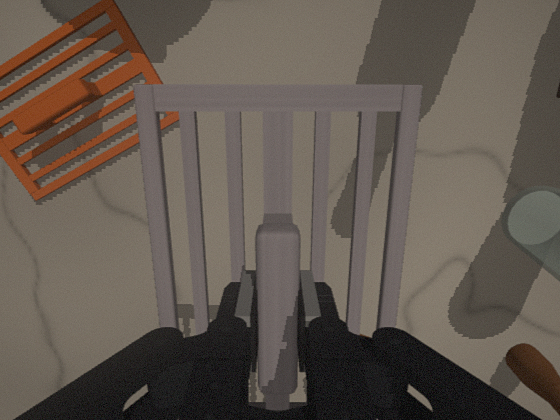

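The grate is held level: its far end edge is at row 86 (columns 134–421), with the bar between the pads. I'll measure its offset in the tool frame.

Run:
```python
from h import *
a=cv2.imread("pics/w3.png"); o=np.load("w3.npz"); m=camera_model("wrist"); K,T=m["K"],m["T_tool_cam"]
f=cv2.GaussianBlur(a,(3,3),0).astype(float); q=f[:,:,0]/f[:,:,2]>.86
top=[(u,80+np.argmax(q[80:,u])-.5) for u in range(200,410,3)]
w=ray(K,T,top,.0096); print("end edge x",np.polyfit(w[:,1],w[:,0],1), "expect .084 at centre")
v=np.arange(115,300,3)
l=[(u0:=125+np.argmax(q[k,125:200])-.5,k) for k in range(190,300,3)]
r=[(435-np.argmax(q[k,435:360:-1])+.5,k) for k in range(190,300,3)]
wl=ray(K,T,l,.0096);wr=ray(K,T,r,.0096)
def med(w): 
    p=np.polyfit(w[:,0],w[:,1],1); s=np.abs(w[:,1]-np.polyval(p,w[:,0])); p=np.polyfit(w[s<.001,0],w[s<.001,1],1); return p
print("left",med(wl),"right",med(wr))
```

```text
end edge x [0.00046606 0.08295923] expect .084 at centre
left [ 0.00045434 -0.05590234] right [0.00208031 0.05548998]
```

Grate centre in the tool frame: x -1.0 mm, y -0.2 mm, aligned. I'll carry it high over the jigger to above the tray.

Call:
send_rows --targets "-5 0 0 0 255; -15 0 0 0 255; -32 0 0 -0.5 255; -55 -1 0 -1 255; -83 -1 0 -1 255; -113 -2 0 -1.5 255; -145 -2 0 -2 255; -180 -3 0 -2.5 255; -215 -3 0 -3 255; -250 -4 0 -3.5 255; -285 -4 0 -4 255; -318 -5 0 -4.5 255; -348 -5 0 -5 255; -375 -6 0 -5.5 255; -398 -6 0 -5.5 255; -415 -6 0 -6 255; -426 -6.4 0 -6 255; -431 -6.4 0 -6 255; -433 -6.4 0 -6 255; -433 -6.4 0 -6 255"

```text
time: 10.12
ee_pos: [0.5471, -0.2265, 0.2153]
tcp_rot: [180.0, -0.0, 97.6]
wrist_force: [-0.5, -0.5, -3.6]
opening: 0.0144
grasp_force: 58.7
```

Call:
send_rows --targets "0 0 5 0 255; 0 0 15 0 255; 0 0 30 0 255; 0 0 50 0 255; 0 0 70 0 255; 0 0 90 0 255; 0 0 107 0 255; 0 0 120 0 255; 0 0 128 0 255; 0 0 130 0 255; 0 0 130 0 255; 0 0 130 0 255"

```text
time: 11.62
ee_pos: [0.5473, -0.227, 0.0859]
tcp_rot: [180.0, 0.0, 97.6]
wrist_force: [-0.1, -0.7, -2.7]
opening: 0.0148
grasp_force: 58.7
```

Run:
```python
from h import *
o=bot.get_obs(); a=camera("wrist"); s=camera("scene");b=camera("side")
cv2.imwrite("pics/w4.png",a);cv2.imwrite("pics/s4.png",s)
print(o["time"],o["ee_pos"],o["tcp_rot"],o["opening"],o["wrist_force"])
z=lambda i,x,y,w,h,W,H:cv2.resize(i[y:y+h,x:x+w],(W,H),interpolation=cv2.INTER_CUBIC)
cv2.imwrite("pics/c4.png",np.vstack([np.hstack([z(s,110,180,200,160,400,300),z(b,240,120,160,120,400,300)]),z(a,0,0,560,210,800,300)]))
```

```text
11.625 [ 0.54733308 -0.22697192  0.08591243] [1.79951641e+02 2.44206110e-02 9.75794173e+01] 0.014783159961406219 [-0.13513441 -0.65487888 -2.69330091]
```

View pics/c4.png

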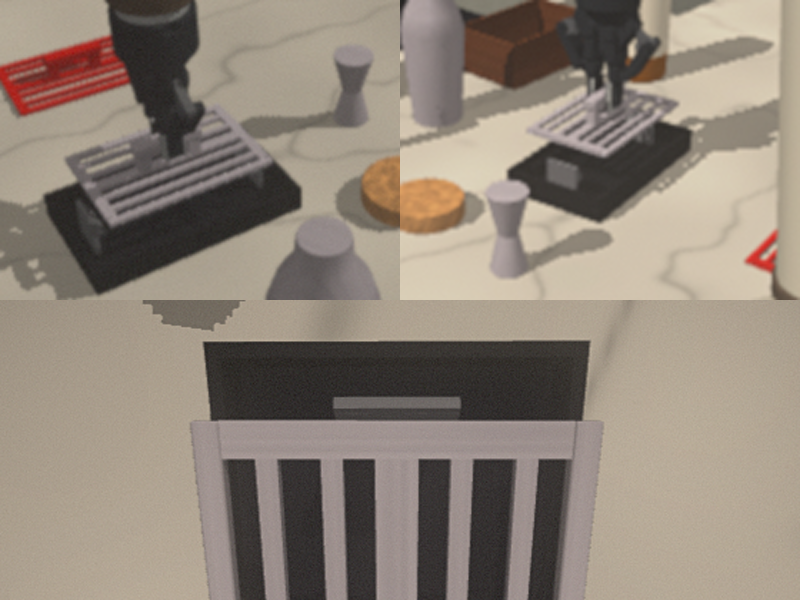

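Alignment in x looks right: the hook, tray and grate centres all fall at about column 278. I'll check y from the tray's end edge in this view.

Run:
```python
from h import *
a=cv2.imread("pics/w4.png"); m=camera_model("wrist"); K,T=m["K"],m["T_tool_cam"]
g=cv2.GaussianBlur(a,(3,3),0).max(2).astype(int)
f=a.astype(float)
rim=[(u,np.argmax(g[:60,u]<110)-.5) for u in range(165,400,5)]
w=ray(K,T,rim,.0859-.03); print("rim",np.polyfit(w[:,1],w[:,0],1))
ge=[(u,70+np.argmax(g[70:,u]>100)-.5) for u in range(150,405,5)]
w=ray(K,T,ge,.0096); print("grate end",np.polyfit(w[:,1],w[:,0],1))
row=g[60]; print("tray sides",[ray(K,T,[(u,60)],.0559)[0] for u in (np.flatnonzero(row[100:460]<110)[[0,-1]]+100)])
print(g[55:90,278])
```

```text
rim [-0.0005692   0.10937355]
grate end [0.00182293 0.08486376]
tray sides [array([ 0.09539679, -0.06533438,  0.0559    ]), array([0.09534085, 0.06444467, 0.0559    ])]
[ 49  50  49  46  47  49  48  48  49  48  47  50  69  96 107 108 109 108
 109 107  94  76  69  69  69  70  69  67  81 118 153 163 162 161 159]
```

Run:
```python
from h import *
A,B=[cv2.GaussianBlur(cv2.imread(f"pics/{n}.png"),(3,3),0) for n in("w3","w4")]
qa,qb=[x[:,:,0].astype(float)/x[:,:,2] for x in(A,B)]
for u in(190,260,340,390): print(u,qa[80:92,u].round(2),B[78:92,u].max(1),A[78:92,u].max(1))
for n,(x,y,w,h) in {"bar":(250,212,55,40),"bl":(135,82,30,20)}.items():
    t=A[y:y+h,x:x+w]; r=cv2.matchTemplate(B[y-10:y+h+10,x-10:x+w+10],t,cv2.TM_CCOEFF_NORMED); print(n,cv2.minMaxLoc(r)[1],np.array(cv2.minMaxLoc(r)[3])-10)
for x in (A,B): print(x[100:116,300].max(1), x[212:240,278].max(1))
```

```text
190 [0.82 0.83 0.83 0.84 0.87 0.9  0.9  0.88 0.89 0.9  0.89 0.88] [ 48  48  49  48  49  74 124 158 163 161 160 160 161 160] [125 125 124 123 124 122 118 115 112 113 114 113 112 113]
260 [0.83 0.82 0.83 0.83 0.86 0.89 0.9  0.89 0.89 0.9  0.9  0.9 ] [ 69  68  67  66  66  81 118 154 163 161 160 160 160 160] [124 123 123 125 126 125 121 117 115 114 114 114 114 114]
340 [0.84 0.83 0.83 0.84 0.87 0.9  0.9  0.89 0.9  0.9  0.91 0.91] [ 48  48  49  49  48  62 106 148 160 158 156 155 154 154] [123 123 123 124 123 122 119 115 112 112 111 111 111 111]
390 [0.82 0.82 0.82 0.85 0.87 0.89 0.89 0.9  0.91 0.91 0.89 0.88] [ 53  52  51  51  51  66 106 147 159 157 156 155 155 154] [ 83  83  85  84  84  87  99 109 111 109 109 108 108 108]
bar 0.24129937589168549 [-10  -1]
bl 0.3838053345680237 [1 0]
[114 114 113 112 110 111 112 114 116 117 117 120 122 124 124 123] [110 101  94  92  93  93  91  90  91  92  90  89  90  91  90  90  92  93
  96 101 106 112 117 119 119 118 117 116]
[161 160 158 157 157 158 159 161 164 167 154 110  69  55  56  58] [157 143 129 126 127 127 126 126 127 128 126 122 121 123 125 126 127 129
 132 139 149 158 164 167 167 167 167 165]
```

Those numbers agree with no slip, since the w4 outlier came from the hook region. Grate and tray centres match within about 0.5 mm, so I'll lower onto the hooks gently.

Call:
send_rows --targets "0 0 5 0 255; 0 0 12 0 255; 0 0 18 0 255; 0 0 22 0 255; 0 0 25 0 255; 0 0 27 0 255; 0 0 28 0 255; 0 0 29 0 255; 0 0 29.5 0 255; 0 0 29.5 0 255"

```text
time: 13.02
ee_pos: [0.5472, -0.2269, 0.056]
tcp_rot: [180.0, 0.0, 97.6]
wrist_force: [0.1, 0.0, -1.8]
opening: 0.0147
grasp_force: 58.9
```

Call:
send_rows --targets "0 0 0.3 0 255; 0 0 0.6 0 255; 0 0 0.6 0 255; 0 0 0.6 0 255; 0 0 0.6 0 255; 0 0 0.6 0 255"

```text
time: 13.78
ee_pos: [0.5471, -0.2269, 0.0552]
tcp_rot: [180.0, 0.0, 97.6]
wrist_force: [-0.3, -0.1, -0.5]
opening: 0.0146
grasp_force: 59.1
```

Run:
```python
from h import *
for _ in range(4): print(bot.get_obs()["wrist_force"].round(2),bot.get_obs()["torque"].round(2)); camera("wrist")
```

```text
[-0.25 -0.06 -0.54] [ 0.05 -0.1  -0.02]
[ 0.57 -0.19 -0.51] [ 0.01 -0.06 -0.01]
[ 0.32  0.88 -0.8 ] [ 0.04 -0.1   0.  ]
[-0.38 -0.29 -0.49] [ 0.03 -0.15  0.05]
```

The grate rests on the hooks: its weight is now carried there and the side force is near zero. Now I'll press straight down.

Call:
send_rows --targets "0 0 1 0 255; 0 0 2 0 255; 0 0 3.5 0 255; 0 0 5 0 255; 0 0 6.5 0 255; 0 0 8 0 255; 0 0 8 0 255" --newtons 80

```text
time: 14.85
ee_pos: [0.5481, -0.2274, 0.0492]
tcp_rot: [179.8, 0.1, 97.6]
wrist_force: [-0.9, 1.0, 12.6]
opening: 0.0141
grasp_force: 83.4
```

Call:
send_rows --targets "0 0 1.5 0 255; 0 0 3 0 255; 0 0 4.5 0 255; 0 0 6 0 255; 0 0 7.5 0 255; 0 0 8.5 0 255; 0 0 9.2 0 255; 0 0 9.2 0 255; 0 0 9.2 0 255"

```text
time: 15.98
ee_pos: [0.5472, -0.2266, 0.0381]
tcp_rot: [180.0, -0.0, 97.6]
wrist_force: [-0.4, 3.8, 4.9]
opening: 0.014
grasp_force: 82.4
```

Call:
send_rows --targets "0 0 0.5 0 255; 0 0 1 0 255; 0 0 1.5 0 255; 0 0 2 0 255; 0 0 2 0 255; 0 0 2 0 255"

```text
time: 16.73
ee_pos: [0.5473, -0.2269, 0.0375]
tcp_rot: [179.9, 0.0, 97.6]
wrist_force: [-3.5, 4.9, 15.8]
opening: 0.0143
grasp_force: 84.0
```

Run:
```python
from h import *
s=camera("scene");b=camera("side");a=camera("wrist")
z=lambda i,x,y,w,h,W,H:cv2.resize(i[y:y+h,x:x+w],(W,H),interpolation=cv2.INTER_CUBIC)
cv2.imwrite("pics/c5.png",np.vstack([np.hstack([z(s,110,180,200,160,400,300),z(b,240,120,160,120,400,300)]),z(a,0,0,560,210,800,300)]))
```

```text
(no output)
```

View pics/c5.png

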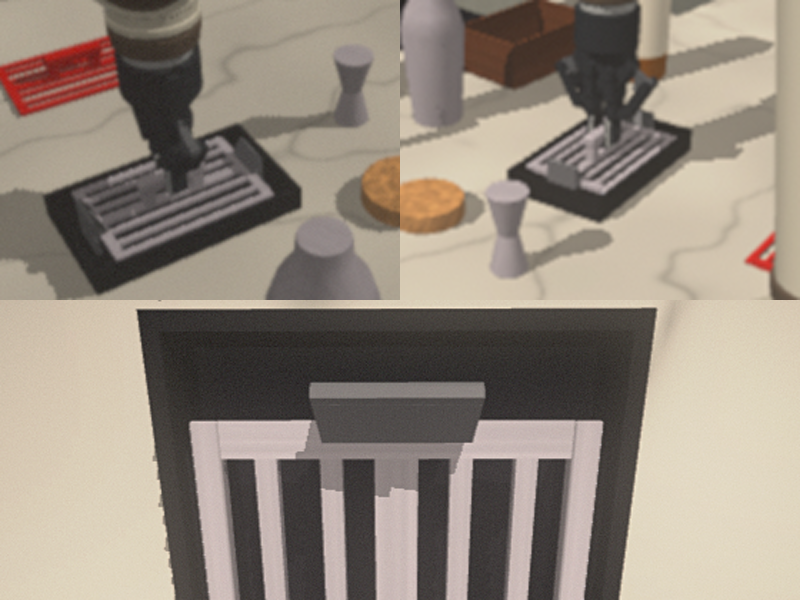

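The far hook's catch stands over the grate's end, and the grate bottomed at 22 mm with 15.8 N. Jigger and coasters are unmoved. I'll ease the press, release and rise.

Call:
send_rows --targets "0 0 -0.8 0 255; 0 0 -1.2 0 255; 0 0 -1.2 0 170; 0 0 -1.2 0 140; 0 0 -1.2 0 120; 0 0 -1.2 0 120; 0 0 -1.2 0 120; 0 0 -6 0 120; 0 0 -15 0 120; 0 0 -30 0 120; 0 0 -60 0 120; 0 0 -100 0 120; 0 0 -140 0 120; 0 0 -175 0 120; 0 0 -195 0 120; 0 0 -203 0 120; 0 0 -205 0 120; 0 0 -205 0 120"

```text
time: 19.12
ee_pos: [0.5468, -0.2268, 0.2402]
tcp_rot: [-179.9, -0.0, 97.6]
wrist_force: [0.1, 1.7, -0.6]
opening: 0.0452
grasp_force: 0.0
```

Run:
```python
from h import *
o=bot.get_obs();a=camera("wrist");s=camera("scene");b=camera("side")
z=lambda i,x,y,w,h,W,H:cv2.resize(i[y:y+h,x:x+w],(W,H),interpolation=cv2.INTER_CUBIC)
cv2.imwrite("pics/c6.png",np.hstack([z(a,130,70,260,300,400,460),np.vstack([z(s,110,180,240,138,400,230),z(b,230,120,160,92,400,230)])]))
print(o["time"],o["ee_pos"],o["wrist_force"],o["opening"])
```

```text
19.125 [ 0.5468425  -0.226774    0.24023481] [ 0.14942871  1.71448662 -0.55060879] 0.045170859997024755
```

View pics/c6.png

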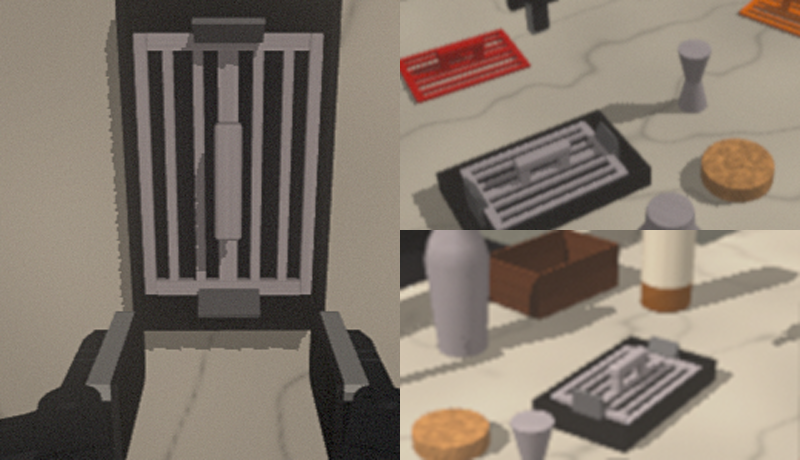

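Both hook heads overlap the grate's ends: far at (228,32) and near at (229,302) in the crop. One quick numeric levelness check, then hand in.

Run:
```python
from h import *
o=bot.get_obs();a=camera("wrist");K,P=cam("wrist",o)
g=cv2.GaussianBlur(a,(3,3),0).max(2).astype(int)
def up(u,v0,v1):
    p=g[v0:v1,u]; return v0+np.flatnonzero(p>90)[[0,-1]]
E=[]
for u in(235,240,310,315): 
    r=up(u,75,268); E.append([(u,r[0]-.5),(u,r[1]+.5)]); 
E=np.array(E,float); print(E.tolist())
f=ray(K,P,E[:,0],.028).mean(0); n=ray(K,P,E[:,1],.028).mean(0); print(f,n,np.hypot(*(f-n)[:2]))
```

```text
[[[235.0, 90.5], [235.0, 261.5]], [[240.0, 90.5], [240.0, 261.5]], [[310.0, 91.5], [310.0, 261.5]], [[315.0, 91.5], [315.0, 261.5]]]
[ 0.53306152 -0.14494009  0.028     ] [ 0.55479805 -0.3110203   0.028     ] 0.16749660676163775
```

```bash
python3 -c "
from workcell import ticket
print(ticket.job_done())"
```

```text
the job is handed in; nothing more can be done
None
```

The steel grate is pressed home in the tray with both hooks over its ends, judging by the camera views and the 22 mm stop height; the gripper has let go, the jigger and coasters look unmoved, and the job was handed in at about 19 s.

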